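Release the latched key of an input selector

ROBOT

A 6-joint arm with a two-finger parallel gripper is mounted at the origin on a cart in front of the work surface, level with it; the furniture and walls round the work are solid. World frame = base frame: x ahead of the robot, y to its left, z up, the work surface at z = 0. Lengths are in m, angles in rad, forces in N, time in s.
With the tool pointing down it reaches from about 0.225 to 0.875 m from the base axis. Payload 3.4 kg.
Tool frame: the origin (TCP) lies at the very end of the fingers, on their centre line; the grasp point (between the pads) lies 19 mm behind it; z points along the fingers, y is the line along which they close (so a half turn about z gives the same grasp; the last joint's range is limited). The gripper opens to 85 mm and grips with 20 to 120 N. Pads are 22 mm wide; open, the fingers measure 114 mm over their backs; the gripper's body (76 mm by 85 mm) begins 54 mm behind the grasp point. The pads swing forward as they close: fully open they stand 13 mm farther back than shut.
Start: joints at [-1.426, 0.276, 1.505, -0, 1.361, -0.121], TCP at [0.151, -0.555, 0.231] pointing down, gripper open.
Joint ranges: [-2.89, 2.89], [-0.75, 2.08], [0.22, 2.7], [-1.18, 4.32], [0.11, 2.71], [-2.7, 2.7]. Speed limits (rad/s): [2.57, 2.57, 3.14, 3.14, 3.14, 3.14].

INTERFACE

Orientations are given as a unit quaternion [w, x, y, z].
In Python, from rig import get_state, optics, sign_off gives the robot as it stands.
- The arm moves only by the tool send_rows, never from a script. Its argument "increments" is a list of rows, each an object with "gripper": the gripper's target within -1 to 1 (shut at 1, half-way at 0, fully open at -1); "linear": the shift along the world's x, y, z in m, a list of three; "delta_rot": the turn, a rotation vector about the world's x, y, z in rad, a list of three. In form: [{"gripper": gripper, "linear": [dx, dy, dz], "delta_rot": [rx, ry, rz]}, ...]. A call has 1 to 8 rows; each row is the pose to reach, as a shift and turn from the pose commanded when the call began; what a row does not reach only later rows make up. A row lasts 1/10 s, in which the tool goes at most 50 mm and 8.59 degrees, less where a joint would pass 70% of its speed; a pose out of reach is approached as far as the arm can. A call with a gripper value outside its range is refused whole. The fingers move at their own pace and stop on an object; "newtons" is the grip in N (left out, the last holds). Time passes only in rows, so rows that repeat a pose let the fingers close. It gives the time, the measured TCP pose, the force, the opening and the grip force at its end, in the units of the state.
- get_state(): the state, without advancing time (a new reading comes with each control period).
- optics.get_image(name): name is "side" or "top" or "wrist"; returns a dict with "pixels" (420x560x3 uint8, blue, green, red), "K" (3x3 intrinsics, pixels), "k1" (the pictures are not rectified: a ray, as slopes to the right and down, at radius r is drawn at 1 + k1 r^2 times it, then the intrinsics apply), "rvec" (rotation vector, rad) and "tvec" (3), from world to camera coordinates, as OpenCV has them; the wrist camera has in their place "T_tool_cam" (4x4, takes a point from camera to tool coordinates, whose origin is the TCP and whose axes are the flange's). Camera axes: x right, y down, z forward; pixel columns grow to the right and rows downward; lengths in m; the calibration is good to about 2 mm. A picture is of the moment at which its call begins: read the wrist's pose just before it. There is no depth.
- sign_off(): hands the job in; it is judged then, once.
The state is a dict: "clock": time; "qpos": joint angles; "qd": joint speeds; "effort": joint torques, N m; "position": TCP position; "ee_rot": TCP orientation; "contact_force": force on the tool from outside, world axes, zero at the start; "moment": the same for the moment, N m; "width": finger opening in m; "gripper_force": force on a finger pad.
Only numpy, scipy, OpenCV 4.12 (cv2) and the standard library are available. Lean on these libraries where they do the work, as an engineer would, in place of code of your own. Each camera call takes 0.05 s, during which the arm holds its last target. There are 200 camera calls.

TASK

One of the four identical white keys of the input selector box has been left latched down. With the closed fingertips, tap each key lightly, one after another from left to right, to feel which one is latched, without pushing any key in; then press the latched key fully in and let it go so that it springs up. Pick nothing up, push none of the other keys in, and leave the small things round the box where they are.

Things in the scene. Friction and masses are not known exactly. Their poses are not given: they have to be found in the camera images.
- selector: fixed input selector box, grey case, 120 (x) x 204 (y) x 46 mm (z, aluminium top plate). Origin: centre of its underside, on the table; x away from the robot (turned up to 0.3 rad), y to the left along the key row, z up. Key centres at box x = -22 mm, y = +69, +23, -23, -69 mm. Far half: red and black sockets 6 mm tall above the plate at box x = +18 and +38 mm.
- key_1_top (a point): centre of the top face of key 1, the leftmost of the four as seen from the robot; a white key cap, flat top 34 (box x) x 26 mm (box y), 46 mm from key centre to key centre. Moves with the key: 62 mm above the table when the key is up, about 56 mm when latched, 50 mm when pushed to its stop.
- key_1 (a joint): how far key 1 (leftmost) is down, m: 0 up, 0.0058 latched, 0.012 at its stop. Push-push key with return spring: an up key gives from 1.5 N and needs 3 N at 6 mm, 4.5 N at the stop; pushed over about 10 mm and let go, it may latch. A latched key is firm below 3 N; pushed to 11 mm or more (4.3 N; the stop is surest) and let go, it springs fully up.
- key_2_top (a point): centre of the top face of key 2, the second from the left of the four as seen from the robot; a white key cap, flat top 34 (box x) x 26 mm (box y), 46 mm from key centre to key centre. Moves with the key: 62 mm above the table when the key is up, about 56 mm when latched, 50 mm when pushed to its stop.
- key_2 (a joint): how far key 2 (second from the left) is down, m: 0 up, 0.0058 latched, 0.012 at its stop. Push-push key with return spring: an up key gives from 1.5 N and needs 3 N at 6 mm, 4.5 N at the stop; pushed over about 10 mm and let go, it may latch. A latched key is firm below 3 N; pushed to 11 mm or more (4.3 N; the stop is surest) and let go, it springs fully up.
- key_3_top (a point): centre of the top face of key 3, the third from the left of the four as seen from the robot; a white key cap, flat top 34 (box x) x 26 mm (box y), 46 mm from key centre to key centre. Moves with the key: 62 mm above the table when the key is up, about 56 mm when latched, 50 mm when pushed to its stop.
- key_3 (a joint): how far key 3 (third from the left) is down, m: 0 up, 0.0058 latched, 0.012 at its stop. Push-push key with return spring: an up key gives from 1.5 N and needs 3 N at 6 mm, 4.5 N at the stop; pushed over about 10 mm and let go, it may latch. A latched key is firm below 3 N; pushed to 11 mm or more (4.3 N; the stop is surest) and let go, it springs fully up.
- key_4_top (a point): centre of the top face of key 4, the rightmost of the four as seen from the robot; a white key cap, flat top 34 (box x) x 26 mm (box y), 46 mm from key centre to key centre. Moves with the key: 62 mm above the table when the key is up, about 56 mm when latched, 50 mm when pushed to its stop.
- key_4 (a joint): how far key 4 (rightmost) is down, m: 0 up, 0.0058 latched, 0.012 at its stop. Push-push key with return spring: an up key gives from 1.5 N and needs 3 N at 6 mm, 4.5 N at the stop; pushed over about 10 mm and let go, it may latch. A latched key is firm below 3 N; pushed to 11 mm or more (4.3 N; the stop is surest) and let go, it springs fully up.
- bobbin_centre (a point): bystander: small bobbin wound with copper wire, black flanges, standing upright, 31 mm across, 24 mm tall; this point is its centre, 12 mm above the table. Loose.
- eraser_centre (a point): bystander: white eraser with a blue sleeve, 20 x 42 x 12 mm, lying flat; this point is its centre, 6 mm above the table. Loose.
- film_can_centre (a point): bystander: off-white capped canister lying on its side, 32 mm thick, 50 mm long; this point is its centre, 16 mm above the table. Loose.
- plug_red_centre (a point): bystander: red banana plug lying flat, 11 x 52 x 11 mm; this point is its centre, 5.5 mm above the table. Loose.
There are look-alikes about, which are no part of the job. Several things look just like the selector: the one meant starts nearest to the robot's base.

How it is judged:
On the way, in this order (a step that is already met when the one before it is completed fails the run):
1. key 1 (leftmost) is tapped with the fingers, in order from left to right (contact force between the fingers and key_1 above 0.3 N).
2. key 2 (second from the left) is tapped with the fingers, in order from left to right (contact force between the fingers and key_2 above 0.3 N).
3. key 3 (third from the left) is tapped with the fingers, in order from left to right (contact force between the fingers and key_3 above 0.3 N).
4. key 4 (rightmost) is tapped with the fingers, in order from left to right (contact force between the fingers and key_4 above 0.3 N).
5. after the taps, the latched key is pushed in (more than 8.5 mm down) (value of joint any of key_1, key_2, key_3, key_4 above 0.0085 m).
6. it is let go and all four keys are up (value of joint each of key_1, key_2, key_3, key_4 below 0.0015 m), for 0.2 s.
At the end, for the whole second after the job is handed in: All four keys are up (each within 1.5 mm of its upper end) and at rest, and the bobbin, eraser, canister and red plug are within 15 mm of where they stood (all of step 6 and velocity of joint each of key_1, key_2, key_3, key_4 below 0.01 m/s and distance of each of bobbin_centre, eraser_centre, film_can_centre, plug_red_centre from where it was at the start of the episode below 0.015 m); the robot touches nothing.
It fails at once if a key that was up at the start is pushed in by more than 7 mm ((distance of key_1_top from where it was at the start of the episode above 0.007 m and value of joint key_1 above 0.0065 m) or (distance of key_2_top from where it was at the start of the episode above 0.007 m and value of joint key_2 above 0.0065 m) or (distance of key_3_top from where it was at the start of the episode above 0.007 m and value of joint key_3 above 0.0065 m) or (distance of key_4_top from where it was at the start of the episode above 0.007 m and value of joint key_4 above 0.0065 m)).
It fails at once if the bobbin, eraser, canister or red plug is lifted, or shifted by more than 15 mm (distance of any of bobbin_centre, eraser_centre, film_can_centre, plug_red_centre from where it was at the start of the episode above 0.015 m).
It also fails if it takes over 45 s, if anything falls off the work surface, if the arm or the gripper's body presses on something with over 40 N, if the wrist force passes 120 N, or if a joint passes its speed limit or range.

## Working session

There is one attempt and no reset: what is moved stays moved. The work goes in short steps, Python scripts to look and compute and a tool call to move; the robot and the scene stay as the last step left them, time stands still between calls to the robot, and variables do not carry over. Pictures are saved under pics/ and viewed, at most 10 in all, crops included, and the job is handed in when it is done.

Besides the shell and the picture viewer there is one more tool, called after ">>>" as name([rows], argument=value, ...), one row to a line, values as JSON. send_rows: Moves the arm, as the interface text tells. Its arguments: {"type":"object","properties":{"increments":{"type":"array"},"newtons":{"type":"number"}},"required":["increments"]}

```bash
mkdir -p pics; cat > h.py <<'E'
import numpy as np, cv2, pickle
from rig import get_state, optics, sign_off
def grab(n,f):
    s=get_state(); im=optics.get_image(n); im['state']=s
    cv2.imwrite(f'pics/{f}.png',im['pixels']); pickle.dump(im,open(f'pics/{f}.pkl','wb')); return im
def pose(im):
    if 'rvec' in im:
        R=cv2.Rodrigues(np.array(im['rvec'],float))[0]; return R.T, -R.T@np.array(im['tvec'],float).ravel()
    from scipy.spatial.transform import Rotation as Ro
    q=im['state']['ee_rot']; Rt=Ro.from_quat([q[1],q[2],q[3],q[0]]).as_matrix(); T=np.array(im['T_tool_cam'])
    return Rt@T[:3,:3], Rt@T[:3,3]+np.array(im['state']['position'])
def px2w(im,uv,z):
    K=np.array(im['K'],float); Rc,c=pose(im); out=[]
    for u,v in uv:
        d=np.array([(u-K[0,2])/K[0,0],(v-K[1,2])/K[1,1]]); s=d.copy()
        for _ in range(30): s=d/(1+im['k1']*(s@s))
        r=Rc@np.array([s[0],s[1],1]); out.append(c+r*(z-c[2])/r[2])
    return np.array(out)
def w2px(im,P):
    K=np.array(im['K'],float); Rc,c=pose(im); p=(np.asarray(P)-c)@Rc; s=p[:,:2]/p[:,2:]
    s=s*(1+im['k1']*(s**2).sum(1,keepdims=True)); return s*[K[0,0],K[1,1]]+[K[0,2],K[1,2]]
E
python3 - <<'E'
from h import *
a=grab('top','t0'); grab('side','s0')
s=get_state();print(s)
print(px2w(a,[(0,0),(559,0),(0,419),(559,419)],0), pose(a)[1])
E
```

```text
{'clock': 0.1, 'qpos': array([-1.42600407e+00,  2.76534419e-01,  1.50603639e+00, -1.78228133e-05,
        1.36072049e+00, -1.20978497e-01]), 'qd': array([ 0.00017449, -0.00258305, -0.00372882, -0.001037  , -0.00095017,
       -0.00176819]), 'effort': array([ 1.26511568e-03, -4.17702520e+01, -2.46405619e+01, -2.20563807e-04,
        5.79141531e-03,  9.59101492e-07]), 'position': array([ 0.15095434, -0.55432001,  0.23051281]), 'ee_rot': array([-8.49160986e-04,  9.91183119e-01,  1.32496428e-01, -1.88258604e-05]), 'contact_force': array([0.30616371, 0.08401947, 0.16860265]), 'moment': array([-0.01726964, -0.02409004, -0.03143126]), 'gripper_force': 0.0, 'width': 0.08563087808794674}
[[ 0.99140597  0.72828459  0.        ]
 [ 1.02219182 -0.56628025  0.        ]
 [ 0.09171836  0.60537922  0.        ]
 [ 0.11186209 -0.47714045  0.        ]] [0.34957174 0.07822355 0.917499  ]
```

View pics/t0.png

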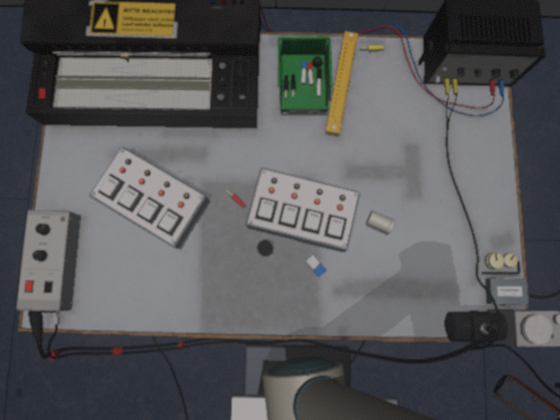

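View pics/s0.png

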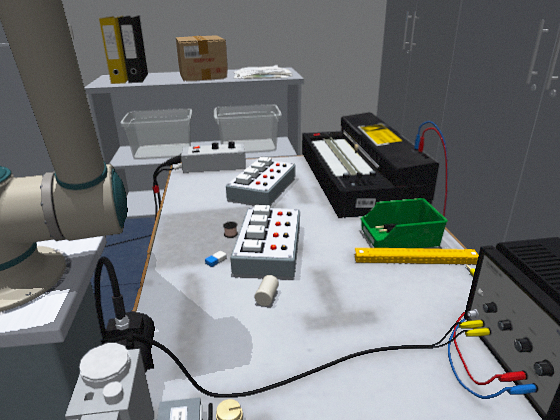

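The top picture shows two look-alike selectors: A at px (304,209), with its keys at about (266,209), (289,214), (312,219) and (337,226), and B at px (150,196). The bobbin is at (265,248), the eraser at (316,266), the canister at (380,222) and the red plug at (237,199). A third grey box at (47,260) has knobs and no white keys. I'll measure the distances and check A in a close crop.

```bash
python3 - <<'E'
from h import *
a=pickle.load(open('pics/t0.pkl','rb'))
print(px2w(a,[(304,209),(150,196)],.046))
print(px2w(a,[(265,248),(316,266),(380,222),(237,199)],.01))
c=a['pixels'][155:285,215:405]; cv2.imwrite('pics/c0.png',cv2.resize(c,None,fx=4,fy=4,interpolation=cv2.INTER_CUBIC))
E
```

```text
[[0.50788385 0.02644968 0.046     ]
 [0.52743123 0.32858038 0.046     ]]
[[ 0.43373687  0.10135477  0.01      ]
 [ 0.40008054 -0.00061773  0.01      ]
 [ 0.4909119  -0.12980199  0.01      ]
 [ 0.53223902  0.16084382  0.01      ]]
```

View pics/c0.png

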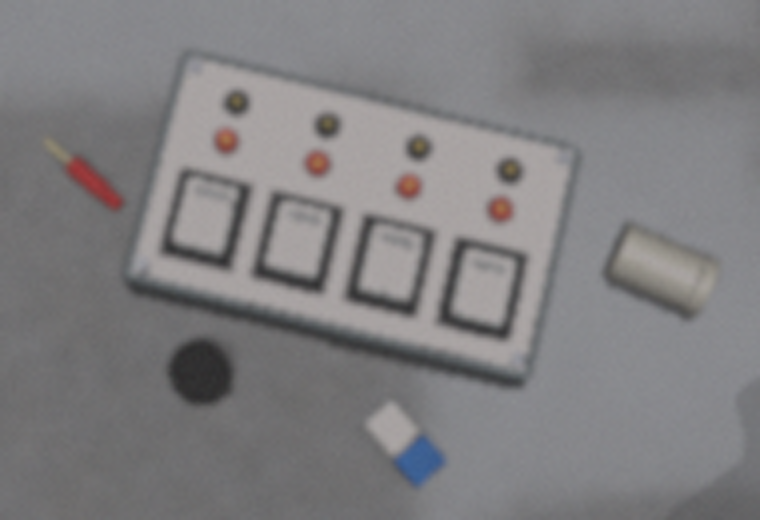

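A (px 304,209; base distance 0.51 m against 0.62 m for B) is the right selector. I'll fit its pose from the plate corners and sockets.

```bash
cat >> h.py <<'E'
from scipy.optimize import least_squares
KY=[.069,.023,-.023,-.069]
def box2w(p,P):
    c,s=np.cos(p[2]),np.sin(p[2]); P=np.asarray(P,float)
    return np.c_[p[0]+c*P[:,0]-s*P[:,1],p[1]+s*P[:,0]+c*P[:,1],P[:,2]]
def fit(im,uv,P,p0=(.51,.026,-.24)):
    r=least_squares(lambda p:(w2px(im,box2w(p,P))-uv).ravel(),p0,loss='soft_l1'); return r.x,r.fun.reshape(-1,2)
E
python3 - <<'E'
from h import *
a=pickle.load(open('pics/t0.pkl','rb'))
S=[(38,y) for y in (69,23,-23,-69)]+[(18,y) for y in (69,23,-23,-69)]
P=[(x/1e3,y/1e3,.052) for x,y in S]+[(.06,.102,.046),(.06,-.102,.046),(-.06,-.102,.046),(-.06,.102,.046)]
c=np.array([(237,102),(328,125),(419,147),(511,170),(227,141),(318,163),(409,186),(500,209),(187,55),(578,150),(523,378),(130,283)],float)
uv=(c+.5)/4-.5+[215,155]
p,r=fit(a,uv,P); print(p,r.round(1).tolist())
print(box2w(p,[(-.022,y,.062) for y in KY]))
E
```

```text
[ 0.51010033  0.02801082 -0.2246545 ] [[-0.3, 0.2], [-0.2, 0.0], [0.0, 0.2], [0.0, 0.0], [-0.3, 0.1], [-0.1, 0.3], [0.2, 0.2], [0.5, 0.1], [-1.2, -1.7], [1.6, -1.0], [2.3, 1.3], [-2.4, -0.5]]
[[ 0.50402427  0.10017786  0.062     ]
 [ 0.49377687  0.05533379  0.062     ]
 [ 0.48352947  0.01048972  0.062     ]
 [ 0.47328207 -0.03435436  0.062     ]]
```

>>> send_rows([
  {"gripper": 1, "linear": [0.17, 0.3, 0], "delta_rot": [0, 0, 0.54]},
  {"gripper": 1, "linear": [0.17, 0.3, 0], "delta_rot": [0, 0, 0.54]},
  {"gripper": 1, "linear": [0.17, 0.3, 0], "delta_rot": [0, 0, 0.54]},
  {"gripper": 1, "linear": [0.337, 0.587, 0], "delta_rot": [0, 0, 1.08]},
  {"gripper": 1, "linear": [0.337, 0.587, 0], "delta_rot": [0, 0, 1.08]},
  {"gripper": 1, "linear": [0.337, 0.587, 0], "delta_rot": [0, 0, 1.08]},
  {"gripper": 1, "linear": [0.337, 0.587, 0], "delta_rot": [0, 0, 1.08]},
  {"gripper": 1, "linear": [0.337, 0.587, 0], "delta_rot": [0, 0, 1.08]},
], newtons=20)

```text
clock: 0.9
position: [0.3502, -0.2058, 0.2312]
ee_rot: [0.0, 0.781, 0.624, 0.0]
contact_force: [0.9, -0.3, -0.5]
width: -0.0001
gripper_force: 0.0
```

>>> send_rows([
  {"gripper": 1, "linear": [0.138, 0.239, 0], "delta_rot": [0, 0, 0]},
  {"gripper": 1, "linear": [0.138, 0.239, 0], "delta_rot": [0, 0, 0]},
  {"gripper": 1, "linear": [0.138, 0.239, 0], "delta_rot": [0, 0, 0]},
  {"gripper": 1, "linear": [0.138, 0.239, 0], "delta_rot": [0, 0, 0]},
  {"gripper": 1, "linear": [0.138, 0.239, 0], "delta_rot": [0, 0, 0]},
  {"gripper": 1, "linear": [0.138, 0.239, 0], "delta_rot": [0, 0, 0]},
  {"gripper": 1, "linear": [0.138, 0.239, 0], "delta_rot": [0, 0, 0]},
  {"gripper": 1, "linear": [0.138, 0.239, 0], "delta_rot": [0, 0, 0]},
])

```text
clock: 1.7
position: [0.4873, 0.0314, 0.2307]
ee_rot: [-0.0, 0.781, 0.624, -0.001]
contact_force: [-0.0, -0.3, -0.3]
width: -0.0
gripper_force: 0.0
```

```bash
python3 - <<'E'
from h import *
a=grab('wrist','w0'); print(get_state()['position'],get_state()['ee_rot'],get_state()['contact_force'])
E
```

```text
[0.48702966 0.03077946 0.23087464] [-2.00573640e-04  7.81950426e-01  6.23340032e-01 -8.33906706e-04] [-0.1537024   0.49901324  0.79891065]
```

View pics/w0.png

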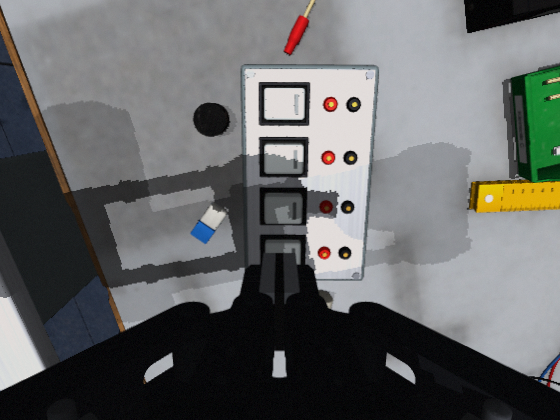

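The wrist view shows the box upright. Red sockets are at about (331,104), (329,158), (326,207) and (324,253), black ones at (354,104) down to (345,253). Keys 1–4 run downward from (286,104), and the fingertips are at about (280,270).

```bash
python3 - <<'E'
from h import *
a=pickle.load(open('pics/w0.pkl','rb'))
P=[(.018,y,.052) for y in KY]+[(.038,y,.052) for y in KY]
uv=np.array([(331,104),(329,158),(326,207),(324,253),(354,104),(351,158),(348,207),(345,253)],float)
p,r=fit(a,uv,P); print(p,r.round(1).tolist())
print(box2w(p,[(-.022,y,.062) for y in KY]))
E
```

```text
[ 0.51149372  0.02934293 -0.23183849] [[-0.1, -0.7], [-0.5, -0.7], [0.2, 0.4], [0.1, 0.9], [0.3, -0.5], [0.0, -0.5], [-0.1, 0.6], [0.0, 1.1]]
[[ 0.50593625  0.10155176  0.062     ]
 [ 0.49536696  0.05678246  0.062     ]
 [ 0.48479767  0.01201316  0.062     ]
 [ 0.47422838 -0.03275614  0.062     ]]
```

>>> send_rows([
  {"gripper": 1, "linear": [0.018, 0.069, 0], "delta_rot": [0, 0, 0]},
  {"gripper": 1, "linear": [0.018, 0.069, -0.05], "delta_rot": [0, 0, 0]},
  {"gripper": 1, "linear": [0.018, 0.069, -0.1], "delta_rot": [0, 0, 0]},
  {"gripper": 1, "linear": [0.018, 0.069, -0.15], "delta_rot": [0, 0, 0]},
  {"gripper": 1, "linear": [0.018, 0.069, -0.16], "delta_rot": [0, 0, 0]},
  {"gripper": 1, "linear": [0.018, 0.069, -0.16], "delta_rot": [0, 0, 0]},
  {"gripper": 1, "linear": [0.018, 0.069, -0.16], "delta_rot": [0, 0, 0]},
  {"gripper": 1, "linear": [0.018, 0.069, -0.16], "delta_rot": [0, 0, 0]},
])

```text
clock: 2.55
position: [0.5073, 0.0996, 0.0731]
ee_rot: [0.001, 0.782, 0.623, 0.001]
contact_force: [-0.2, -0.5, 0.2]
width: -0.0
gripper_force: 0.0
```

```bash
python3 - <<'E'
from h import *
s=get_state();print(s['position'],s['contact_force'])
a=grab('side','s1'); c=a['pixels'][190:290,200:330]; cv2.imwrite('pics/c1.png',cv2.resize(c,None,fx=5,fy=5,interpolation=cv2.INTER_CUBIC))
E
```

```text
[0.50726416 0.09961531 0.07305929] [-0.23404669 -0.53237006  0.20433878]
```

View pics/c1.png

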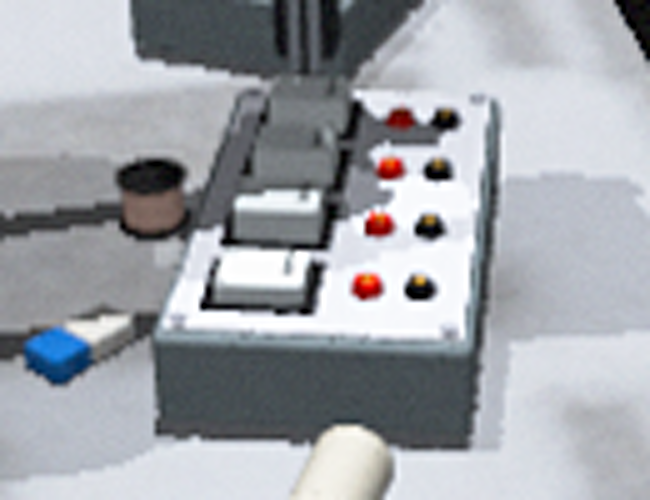

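The side crop shows the closed fingers over key 1 (about px 315,75), with key 4 (about 262,275) perhaps sitting a little low. I'll tap key 1.

>>> send_rows([
  {"gripper": 1, "linear": [0, 0, -0.006], "delta_rot": [0, 0, 0]},
  {"gripper": 1, "linear": [0, 0, -0.008], "delta_rot": [0, 0, 0]},
  {"gripper": 1, "linear": [0, 0, -0.0095], "delta_rot": [0, 0, 0]},
  {"gripper": 1, "linear": [0, 0, -0.0105], "delta_rot": [0, 0, 0]},
  {"gripper": 1, "linear": [0, 0, -0.0105], "delta_rot": [0, 0, 0]},
])

```text
clock: 3.1
position: [0.5058, 0.1003, 0.0608]
ee_rot: [0.0, 0.782, 0.623, -0.0]
contact_force: [-1.0, 0.5, 0.8]
width: -0.0004
gripper_force: 0.7
```

>>> send_rows([
  {"gripper": 1, "linear": [0, 0, -0.001], "delta_rot": [0, 0, 0]},
  {"gripper": 1, "linear": [0, 0, -0.001], "delta_rot": [0, 0, 0]},
])

```text
clock: 3.3
position: [0.5058, 0.1003, 0.0598]
ee_rot: [0.0, 0.782, 0.623, -0.0]
contact_force: [-0.5, 0.4, 0.5]
width: -0.0
gripper_force: 0.8
```

>>> send_rows([
  {"gripper": 1, "linear": [0, 0, -0.001], "delta_rot": [0, 0, 0]},
  {"gripper": 1, "linear": [0, 0, -0.001], "delta_rot": [0, 0, 0]},
])

```text
clock: 3.5
position: [0.5058, 0.1003, 0.0588]
ee_rot: [0.0, 0.782, 0.623, 0.0]
contact_force: [-0.4, 0.4, 1.8]
width: -0.0
gripper_force: 0.9
```

>>> send_rows([
  {"gripper": 1, "linear": [0, 0, -0.001], "delta_rot": [0, 0, 0]},
  {"gripper": 1, "linear": [0, 0, -0.001], "delta_rot": [0, 0, 0]},
])

```text
clock: 3.7
position: [0.5058, 0.1003, 0.0578]
ee_rot: [0.0, 0.782, 0.623, 0.0]
contact_force: [-1.7, -0.6, 1.5]
width: -0.0001
gripper_force: 1.1
```

>>> send_rows([
  {"gripper": 1, "linear": [0, 0, -0.0005], "delta_rot": [0, 0, 0]},
  {"gripper": 1, "linear": [0, 0, -0.0005], "delta_rot": [0, 0, 0]},
])

```text
clock: 3.9
position: [0.5058, 0.1003, 0.0573]
ee_rot: [0.0, 0.782, 0.623, 0.0]
contact_force: [0.0, -0.6, 1.9]
width: -0.0004
gripper_force: 1.1
```

Key 1 gives: pad force rose from 0 at 60.8 mm and the tip followed down, so it's up. On to key 2.

>>> send_rows([
  {"gripper": 1, "linear": [0, 0, 0.015], "delta_rot": [0, 0, 0]},
  {"gripper": 1, "linear": [-0.0105, -0.045, 0.015], "delta_rot": [0, 0, 0]},
  {"gripper": 1, "linear": [-0.0105, -0.045, 0.015], "delta_rot": [0, 0, 0]},
  {"gripper": 1, "linear": [-0.0105, -0.045, 0.009], "delta_rot": [0, 0, 0]},
  {"gripper": 1, "linear": [-0.0105, -0.045, 0.006], "delta_rot": [0, 0, 0]},
  {"gripper": 1, "linear": [-0.0105, -0.045, 0.004], "delta_rot": [0, 0, 0]},
  {"gripper": 1, "linear": [-0.0105, -0.045, 0.002], "delta_rot": [0, 0, 0]},
  {"gripper": 1, "linear": [-0.0105, -0.045, 0.002], "delta_rot": [0, 0, 0]},
])

```text
clock: 4.7
position: [0.4952, 0.0557, 0.059]
ee_rot: [-0.0, 0.782, 0.624, -0.0]
contact_force: [-1.0, 0.1, 2.1]
width: 0.0002
gripper_force: 0.9
```

>>> send_rows([
  {"gripper": 1, "linear": [0, 0, -0.001], "delta_rot": [0, 0, 0]},
  {"gripper": 1, "linear": [0, 0, -0.001], "delta_rot": [0, 0, 0]},
])

```text
clock: 4.9
position: [0.4952, 0.0557, 0.0583]
ee_rot: [-0.0, 0.782, 0.623, 0.0]
contact_force: [-1.3, 1.2, 1.6]
width: -0.0001
gripper_force: 1.0
```

Key 2 gives in the same way at 59 mm, so it's up. On to key 3.

>>> send_rows([
  {"gripper": 1, "linear": [0, 0, 0.015], "delta_rot": [0, 0, 0]},
  {"gripper": 1, "linear": [-0.0105, -0.045, 0.015], "delta_rot": [0, 0, 0]},
  {"gripper": 1, "linear": [-0.0105, -0.045, 0.015], "delta_rot": [0, 0, 0]},
  {"gripper": 1, "linear": [-0.0105, -0.045, 0.008], "delta_rot": [0, 0, 0]},
  {"gripper": 1, "linear": [-0.0105, -0.045, 0.005], "delta_rot": [0, 0, 0]},
  {"gripper": 1, "linear": [-0.0105, -0.045, 0.003], "delta_rot": [0, 0, 0]},
  {"gripper": 1, "linear": [-0.0105, -0.045, 0.001], "delta_rot": [0, 0, 0]},
  {"gripper": 1, "linear": [-0.0105, -0.045, 0.001], "delta_rot": [0, 0, 0]},
])

```text
clock: 5.7
position: [0.4845, 0.0108, 0.059]
ee_rot: [-0.0, 0.782, 0.624, -0.0]
contact_force: [-0.6, 0.2, 1.8]
width: -0.0002
gripper_force: 0.9
```

>>> send_rows([
  {"gripper": 1, "linear": [0, 0, -0.001], "delta_rot": [0, 0, 0]},
  {"gripper": 1, "linear": [0, 0, -0.001], "delta_rot": [0, 0, 0]},
])

```text
clock: 5.9
position: [0.4846, 0.0107, 0.0583]
ee_rot: [-0.0, 0.782, 0.623, -0.0]
contact_force: [-1.6, 1.2, 2.7]
width: -0.0001
gripper_force: 1.0
```

Key 3 is also up. On to key 4.

>>> send_rows([
  {"gripper": 1, "linear": [0, 0, 0.015], "delta_rot": [0, 0, 0]},
  {"gripper": 1, "linear": [-0.0105, -0.045, 0.015], "delta_rot": [0, 0, 0]},
  {"gripper": 1, "linear": [-0.0105, -0.045, 0.015], "delta_rot": [0, 0, 0]},
  {"gripper": 1, "linear": [-0.0105, -0.045, 0.008], "delta_rot": [0, 0, 0]},
  {"gripper": 1, "linear": [-0.0105, -0.045, 0.005], "delta_rot": [0, 0, 0]},
  {"gripper": 1, "linear": [-0.0105, -0.045, 0.003], "delta_rot": [0, 0, 0]},
  {"gripper": 1, "linear": [-0.0105, -0.045, 0.001], "delta_rot": [0, 0, 0]},
  {"gripper": 1, "linear": [-0.0105, -0.045, 0.001], "delta_rot": [0, 0, 0]},
])

```text
clock: 6.7
position: [0.4742, -0.0341, 0.0589]
ee_rot: [-0.0, 0.782, 0.624, -0.0]
contact_force: [0.4, -0.2, 0.2]
width: 0.0003
gripper_force: 0.0
```

>>> send_rows([
  {"gripper": 1, "linear": [0, 0, -0.001], "delta_rot": [0, 0, 0]},
  {"gripper": 1, "linear": [0, 0, -0.001], "delta_rot": [0, 0, 0]},
])

```text
clock: 6.9
position: [0.4744, -0.0345, 0.0583]
ee_rot: [0.0, 0.782, 0.623, 0.0]
contact_force: [-0.1, 0.8, -1.0]
width: 0.0
gripper_force: 0.0
```

Key 4 makes no contact at 58.3 mm, where the other keys already pressed back, so it sits low. I'll go down to touch it.

>>> send_rows([
  {"gripper": 1, "linear": [0, 0, -0.001], "delta_rot": [0, 0, 0]},
  {"gripper": 1, "linear": [0, 0, -0.002], "delta_rot": [0, 0, 0]},
  {"gripper": 1, "linear": [0, 0, -0.002], "delta_rot": [0, 0, 0]},
])

```text
clock: 7.2
position: [0.4743, -0.0348, 0.0563]
ee_rot: [0.0, 0.782, 0.623, 0.0]
contact_force: [-0.1, -0.2, 0.1]
width: -0.0
gripper_force: 0.0
```

>>> send_rows([
  {"gripper": 1, "linear": [0, 0, -0.0005], "delta_rot": [0, 0, 0]},
  {"gripper": 1, "linear": [0, 0, -0.0005], "delta_rot": [0, 0, 0]},
])

```text
clock: 7.4
position: [0.4744, -0.0348, 0.056]
ee_rot: [0.0, 0.782, 0.623, 0.0]
contact_force: [-0.4, -0.5, 2.3]
width: -0.0
gripper_force: 1.3
```

Key 4 is firm at 56 mm, so it's the latched one. I'll lift slightly, press it to its stop, then let go and retreat.

>>> send_rows([
  {"gripper": 1, "linear": [0, 0, 0.006], "delta_rot": [0, 0, 0]},
  {"gripper": 1, "linear": [0, 0, 0.006], "delta_rot": [0, 0, 0]},
  {"gripper": 1, "linear": [0, 0, 0], "delta_rot": [0, 0, 0]},
  {"gripper": 1, "linear": [0, 0, -0.003], "delta_rot": [0, 0, 0]},
  {"gripper": 1, "linear": [0, 0, -0.0055], "delta_rot": [0, 0, 0]},
  {"gripper": 1, "linear": [0, 0, -0.0065], "delta_rot": [0, 0, 0]},
  {"gripper": 1, "linear": [0, 0, -0.0065], "delta_rot": [0, 0, 0]},
])

```text
clock: 8.1
position: [0.4751, -0.0349, 0.05]
ee_rot: [0.001, 0.782, 0.623, 0.001]
contact_force: [-0.3, -0.2, 7.6]
width: -0.0
gripper_force: 4.2
```

>>> send_rows([
  {"gripper": 1, "linear": [0, 0, -0.0005], "delta_rot": [0, 0, 0]},
  {"gripper": 1, "linear": [0, 0, 0.01], "delta_rot": [0, 0, 0]},
  {"gripper": 1, "linear": [0, 0, 0.03], "delta_rot": [0, 0, 0]},
  {"gripper": 1, "linear": [0, 0, 0.07], "delta_rot": [0, 0, 0]},
  {"gripper": 1, "linear": [0, 0, 0.1], "delta_rot": [0, 0, 0]},
  {"gripper": 1, "linear": [0, 0, 0.1], "delta_rot": [0, 0, 0]},
  {"gripper": 1, "linear": [0, 0, 0.1], "delta_rot": [0, 0, 0]},
  {"gripper": 1, "linear": [0, 0, 0.1], "delta_rot": [0, 0, 0]},
])

```text
clock: 8.9
position: [0.4729, -0.0344, 0.1479]
ee_rot: [-0.001, 0.782, 0.623, -0.001]
contact_force: [-0.4, 0.3, -1.2]
width: 0.0003
gripper_force: 0.0
```

```bash
python3 - <<'E'
from h import *
s=get_state();print(s['clock'],s['position'],s['contact_force'])
a=grab('side','s2'); c=a['pixels'][190:290,200:330]; cv2.imwrite('pics/c2.png',cv2.resize(c,None,fx=5,fy=5,interpolation=cv2.INTER_CUBIC))
E
```

```text
8.9 [ 0.47285522 -0.03442257  0.14790322] [-0.37425737  0.29071121 -1.15882509]
```

View pics/c2.png

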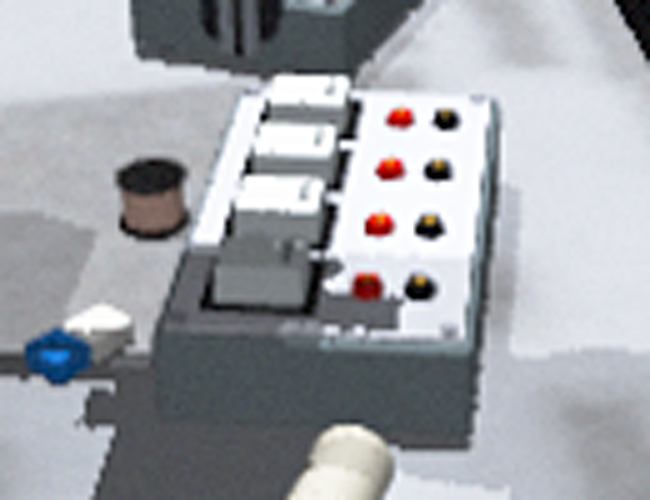

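Key 4's top edge has risen from row 248 to about 238 in the crop, and the bystanders haven't moved. I'll check this by projecting the key outlines at up height onto the picture.

```bash
python3 - <<'E'
from h import *
a=pickle.load(open('pics/s2.pkl','rb'));p=(.5108,.0287,-.228)
o=cv2.resize(a['pixels'][190:290,200:330],None,fx=6,fy=6,interpolation=cv2.INTER_CUBIC)
for y in KY:
  for z,col in((.062,(0,200,0)),(.056,(0,0,255))):
    q=w2px(a,box2w(p,[(-.022+i,y+j,z) for i,j in((.017,.013),(.017,-.013),(-.017,-.013),(-.017,.013))]))
    cv2.polylines(o,[((q-[200,190]+.5)*6).astype(np.int32)],True,col,1)
cv2.imwrite('pics/c3.png',o)
E
```

```text
(no output)
```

View pics/c3.png

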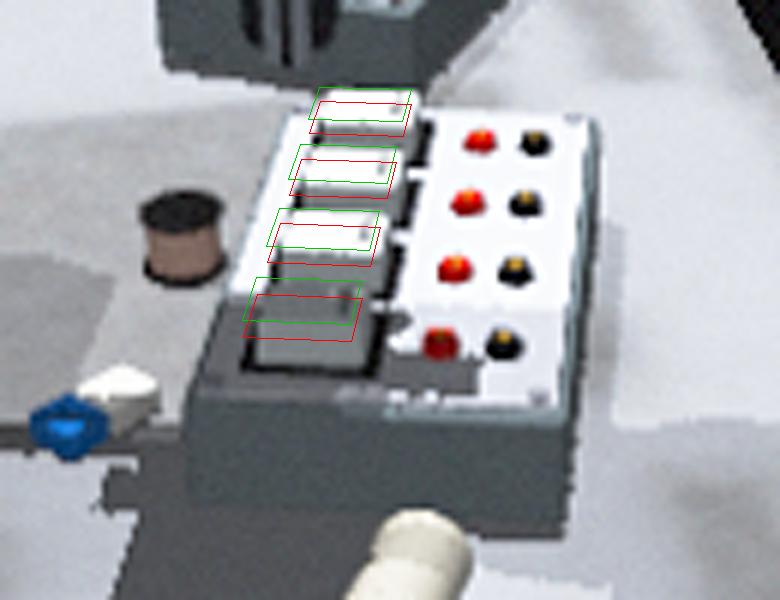

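All four tops line up with the up-height (green) outlines to the same degree; key 4's top front edge is at about row 330, off the green outline by the same small amount as the others. The bystanders are untouched.

```bash
python3 -c "
from rig import sign_off
print(sign_off())"
```

```text
the job is handed in; nothing more can be done
None
```

Key 4 (rightmost) was the latched key; after tapping keys 1–4 in order I pressed it to its stop, it sprang up, and I handed the job in with all four keys up and the bystanders unmoved in the last picture, though no verdict came back.

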